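# Clear the offcuts and hold the housing cover for tacking

## Robot

A 6-joint arm with a two-finger parallel gripper is mounted at the origin on the work surface. World frame = base frame: x ahead of the robot, y to its left, z up, the work surface at z = 0. Lengths are in mm, angles in rad, forces in N, time in s.
With the tool pointing down it reaches from about 275 to 750 mm from the base axis. Payload 10.2 kg.
Tool frame: the origin (TCP) lies midway between the tips of the shut fingers; the grasp point (between the pads) lies 19 mm behind it; z points along the fingers, y is the line along which they close (so a half turn about z gives the same grasp; the last joint's range is limited). The gripper opens to 85 mm and grips with 20 to 120 N. Pads are 22 mm wide; open, the fingers measure 114 mm over their backs; the gripper's body (76 mm by 85 mm) begins 54 mm behind the grasp point. The pads swing forward as they close: fully open they stand 13 mm farther back than shut.
Start: joints at [-1.55, 0.313, 1.498, -0, 1.331, -0.223], TCP at [126.717, -509.484, 231.294] pointing down, gripper open.
Joint ranges: [-2.94, 2.94], [-0.97, 2.17], [0.19, 2.56], [-1.23, 4.37], [0.02, 3.11], [-2.88, 2.88]. Speed limits (rad/s): [2.39, 2.39, 3.01, 3.14, 3.14, 3.14].

## Interface

Orientations are given as a unit quaternion [w, x, y, z].
In Python, from rig import ctrl gives the robot as it stands.
- The arm moves only by the tool send_rows, never from a script. Its argument "targets" is a list of rows, each an object with "offset": the shift along the world's x, y, z in cm, a list of three; "spin": the turn about the world's z in rad. A call has 1 to 8 rows; each row is the pose to reach, as a shift and turn from the pose commanded when the call began; what a row does not reach only later rows make up. A row lasts 1/12 s, in which the tool goes at most 41.7 mm and 7.16 degrees, less where a joint would pass 70% of its speed; a pose out of reach is approached as far as the arm can. A call with a gripper value outside its range is refused whole. "grip" is the opening, from 0 (shut) to 1 (fully open), set as the call begins (left out, the last holds). The fingers move at their own pace and stop on an object; "squeeze" is the grip in N (left out, the last holds). Time passes only in rows, so rows that repeat a pose let the fingers close. It gives the time, the measured TCP pose, the force, the opening and the grip force at its end, in the units of the state.
- ctrl.sense(): the state, without advancing time (a new reading comes with each control period).
- ctrl.capture(name): name is "scene" or "side" or "wrist"; returns (picture, depth): 384x512x3 uint8, red, green, blue; 384x512 float32, mm along the optical axis (not along the pixel's ray), 0 where there is no reading.
- ctrl.calibration(name): a dict with "fx", "fy", "cx", "cy" (pixels), "view" (4x4, takes a point from world to camera coordinates); the wrist camera has in their place "mount" (4x4, takes a point from camera to tool coordinates, whose origin is the TCP and whose axes are the flange's). Camera axes: x right, y down, z forward; pixel columns grow to the right and rows downward; lengths in mm; the calibration is good to about 2 mm. A picture is of the moment at which its call begins: read the wrist's pose just before it. calibration takes no time and is no camera call.
- ctrl.finish_job(): hands the job in; it is judged then, once.
Trained networks look in the newest picture that a camera, given by its name, has taken for a name from the list of things; names that differ only in an ending like _2 or _b are one class to them, and where a whole thing is asked for, a point or a joint stands for the part that bears it (a point fixed in the world has none). Each returns a list of dicts, best first, with "conf" (0 to 1); they miss things now and then, are a little off and sometimes report something else, mostly with a low value. They report only what shows in the picture. A call takes as long as a camera call.
- ctrl.search_frame(camera, query): "box" ([left, top, right, bottom] in pixels, round what is visible of it).
- ctrl.place_of(camera, query): "uv" ([column, row] in pixels: a listed point, or the origin of a listed thing).
The state is a dict: "time_s": time; "joints": joint angles; "dq": joint speeds; "tau": joint torques, N m; "eef_pos": TCP position; "ee_rot": TCP orientation; "force": force on the tool from outside, world axes, zero at the start; "wrist_torque": the same for the moment, N m; "grip_width": opening from 0.0 (shut) to 1.0 (fully open); "grip_force": force on a finger pad.
Only numpy, scipy, OpenCV 4.12 (cv2) and the standard library are available. Lean on these libraries where they do the work, as an engineer would, in place of code of your own. Each camera call takes 0.05 s, during which the arm holds its last target. There are 200 camera calls.

## Task

The welder needs the plate clear and the housing's cover held up while its stay is tacked: with the scraper, sweep all four steel offcuts off the welding plate into the scrap tray at its edge, never touching them with the gripper and with the cover still shut, then set the scraper down. Now lift the cover, which has a bar handle, and hold it open at 50 degrees (5 degrees either way will do); it falls shut when let go, so finish while still holding it there, steady. Leave everything else on the bench where it is.

Things in the scene. Friction and masses are not known exactly. Their poses are not given: they have to be found in the camera images.
- plate: Fixed dark-steel welding plate, 340 (x) x 280 (y) mm, top 45 mm above the table, with a scrap tray hung on its -y edge. Origin: centre of the plate's underside, on the table; z up, -y points from the plate towards the tray. The plate's -y edge is 140 mm from the origin.
- tray_in (a point): Centre of the scrap tray's floor, 4 mm above the table; axes as the plate's. The aluminium tray is open on top, inside about 230 (x) x 132 (y) mm; its plate-side wall is lower than the plate's top (things pushed off the plate's -y edge fall straight in); its side walls are 55 mm and its far wall 65 mm high above the table.
- scraper: Loose bench scraper standing on the plate, 0.25 to 0.5 kg: an angle-steel blade 170 mm long (x), 45 mm high and 5 mm thick, its front face looking to -y 20 mm from the origin, on a flat foot 40 mm wide (y) x 5 mm; from its middle rises a square wooden grip 26 x 26 mm up to 120 mm above the foot. Origin: centre of the foot's underside, straight below the grip's axis; z up. At the start its -y looks at the offcuts, give or take 25 degrees.
- tube_stub: Loose steel offcut: stub of rectangular tube, 34 x 30 x 30 mm. Origin at its centre.
- bar_end: Loose steel offcut: solid bar end, 40 x 22 x 20 mm. Origin at its centre.
- hex_nut: Loose big steel nut, 30 mm across flats, 20 mm high. Origin at its centre.
- angle_end: Loose steel offcut: end of angle section, 36 x 26 x 26 mm, 5 mm thick. Origin at its centre.
- housing: Fixed welded steel box, 200 (x) x 180 (y) x 100 mm high, with a hinged aluminium cover on top. Origin: centre of its underside on the table; z up; the hinge lies along its +x top edge, the cover's handle at its -x (front) edge.
- cover (a joint): Angle of the cover in rad: 0 shut (level), growing as its front edge is lifted; 50 degrees is 0.873; stop at 1.3. The hinge is free, without spring: the cover (200 x 180 x 4 mm, 0.3 to 0.6 kg) falls shut from any angle when let go.
- cover_handle (a point): Middle of the cover's handle: a round steel bar of 12 mm diameter, 94 mm long, parallel to the hinge, on a post of 12 mm diameter at each end, its axis 42 mm above the cover's underside and 188 mm before the hinge (143 mm above the table when shut). Axes move with the cover: y along the bar, z away from the cover, x towards the hinge. Clear finger room between the posts 80 mm wide, between bar and cover 32 mm.
- cover_hinge (a point): Middle of the cover's hinge line, 101 mm above the table; y along the hinge.
- square: Bystander: magnetic welding square, a dark L 57 x 90 x 22 mm, loose on the plate near its +x edge.
- tape: Bystander: black tape measure 44 x 60 x 32 mm, loose on the plate near its -x edge.
- hammer: Bystander: green chipping hammer, 200 mm long, 18 mm high, head 130 mm (the origin lies under it), on the table in front of the housing.
- spray: Bystander: spray can, 64 mm diameter, 190 mm high, on the table to the right of the scrap tray.
- clamp: Bystander: C-shaped clamp 140 x 90 x 18 mm, 18 mm bars, lying behind the gap between plate and housing.
- brush: Bystander: hand brush with a wooden handle, behind the plate.
- tin: Bystander: round tin, 93 mm diameter, 102 mm high, right front of the table.

How it is judged:
By the outcome, as a careful person would: the job done as asked, in the order asked, and still so for the second after the job is handed in, while the arm keeps its last pose, push and grip.
It also fails if it takes over 56 s, if anything falls off the work surface, if the arm or the gripper's body presses on something with over 40 N, if the wrist force passes 120 N, or if a joint passes its speed limit or range.

## Working session

There is one attempt and no reset: what is moved stays moved. The work goes in short steps, Python scripts to look and compute and a tool call to move; the robot and the scene stay as the last step left them, time stands still between calls to the robot, and variables do not carry over. Pictures are saved under pics/ and viewed, at most 10 in all, crops included, and the job is handed in when it is done.

Besides the shell and the picture viewer there is one more tool, called after ">>>" as a command line: name --argument value ..., lists and objects as JSON in quotes. send_rows: Moves the arm, as the interface text tells. Its arguments: {"type":"object","properties":{"targets":{"type":"array"},"grip":{"type":"number"},"squeeze":{"type":"number"}},"required":["targets"]}

```bash
ls; mkdir -p pics; cat > h.py <<'E'
import numpy as np, cv2
from rig import ctrl
from scipy.spatial.transform import Rotation as R
def cam2world(name):
    c=ctrl.calibration(name)
    if 'view' in c: return c,np.linalg.inv(np.array(c['view']))
    s=ctrl.sense(); T=np.eye(4); q=s['ee_rot']; T[:3,:3]=R.from_quat([q[1],q[2],q[3],q[0]]).as_matrix(); T[:3,3]=s['eef_pos']
    return c,T@np.array(c['mount'])
def ray(name,uv):
    c,M=cam2world(name); d=M[:3,:3]@np.array([(uv[0]-c['cx'])/c['fx'],(uv[1]-c['cy'])/c['fy'],1]); return M[:3,3],d
def at_z(name,uv,z):
    o,d=ray(name,uv); return o+d*(z-o[2])/d[2]
def cloud(name,D):
    c,M=cam2world(name); v,u=np.mgrid[:D.shape[0],:D.shape[1]]
    P=np.stack([(u-c['cx'])/c['fx']*D,(v-c['cy'])/c['fy']*D,D],-1)@M[:3,:3].T+M[:3,3]; P[D<=0]=np.nan; return P
E
cat > m1.py <<'E'
from h import *
for n in ['scene','side']:
    I,D=ctrl.capture(n); cv2.imwrite(f'pics/{n}1.png',I[:,:,::-1]); np.save(f'{n}1.npy',D)
    zs=dict(plate=0,tray_in=4,scraper=45,tube_stub=60,bar_end=55,hex_nut=55,angle_end=58,housing=0,cover_handle=143,cover_hinge=101,square=45,tape=45,hammer=0,spray=0,clamp=0)
    for k,z in zs.items():
        for r in ctrl.place_of(n,k)[:2]:
            print(n,k,round(r['conf'],2),np.round(r['uv']),np.round(at_z(n,r['uv'],z)))
print(ctrl.sense())
E
python3 m1.py
```

```text
pics
scene plate 0.59 [232. 202.] [ 507. -107.    0.]
scene tray_in 0.63 [182. 239.] [ 471. -306.    4.]
scene tray_in 0.5 [268. 271.] [ 744. -222.    4.]
scene scraper 0.65 [255. 182.] [536. -22.  45.]
scene tube_stub 0.71 [207. 199.] [ 461. -169.   60.]
scene tube_stub 0.47 [186. 240.] [ 506. -311.   60.]
scene bar_end 0.44 [222. 211.] [ 526. -172.   55.]
scene hex_nut 0.66 [224. 186.] [471. -99.  55.]
scene angle_end 0.63 [244. 198.] [549. -95.  58.]
scene housing 0.94 [328. 136.] [602. 319.   0.]
scene cover_handle 0.66 [308. 105.] [524. 280. 143.]
scene cover_hinge 0.66 [362. 126.] [705. 350. 101.]
scene square 0.7 [264. 211.] [623. -88.  45.]
scene square 0.65 [271. 121.] [419. 215.  45.]
scene tape 0.62 [208. 166.] [371. -69.  45.]
scene hammer 0.62 [270. 120.] [391. 248.   0.]
scene spray 0.91 [179. 321.] [ 636. -489.    0.]
scene spray 0.17 [327. 135.] [599. 318.   0.]
scene clamp 0.77 [335. 199.] [768. 113.   0.]
side plate 0.64 [285. 220.] [ 507. -102.    0.]
side plate 0.28 [221. 181.] [ 750. -219.    0.]
side tray_in 0.6 [309. 176.] [ 473. -315.    4.]
side tray_in 0.33 
[... 600 characters left out ...]
  0.]
{'time_s': 1.6, 'joints': array([-1.55043884e+00,  3.12909810e-01,  1.49774038e+00, -9.82246001e-06,
        1.33097636e+00, -2.23399700e-01]), 'dq': array([ 0.00036623,  0.00226341, -0.00067797, -0.00025297,  0.00125095,
        0.00135848]), 'tau': array([-2.50085606e-06, -4.12162507e+01, -2.59898454e+01, -1.86678108e-04,
        5.20879621e-04, -1.20951569e-05]), 'eef_pos': array([ 126.69482596, -509.47959351,  231.27393698]), 'ee_rot': array([-1.73436655e-05,  9.92581851e-01,  1.21578239e-01, -3.02852283e-06]), 'force': array([ 0.8399781 ,  0.21486142, -0.52496164]), 'wrist_torque': array([ 0.00711072, -0.02397773, -0.00739896]), 'grip_force': 0.0, 'grip_width': 0.9993315564769052}
```

View pictures.

```bash
python3 -c "
import cv2
I=cv2.imread('pics/scene1.png');cv2.imwrite('pics/sc.png',cv2.resize(I[80:350,130:430],None,fx=2.2,fy=2.2,interpolation=2))
I=cv2.imread('pics/side1.png');cv2.imwrite('pics/sd.png',cv2.resize(I[100:384,150:450],None,fx=2.1,fy=2.1,interpolation=2))"
```

```text
(no output)
```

View pics/sc.png

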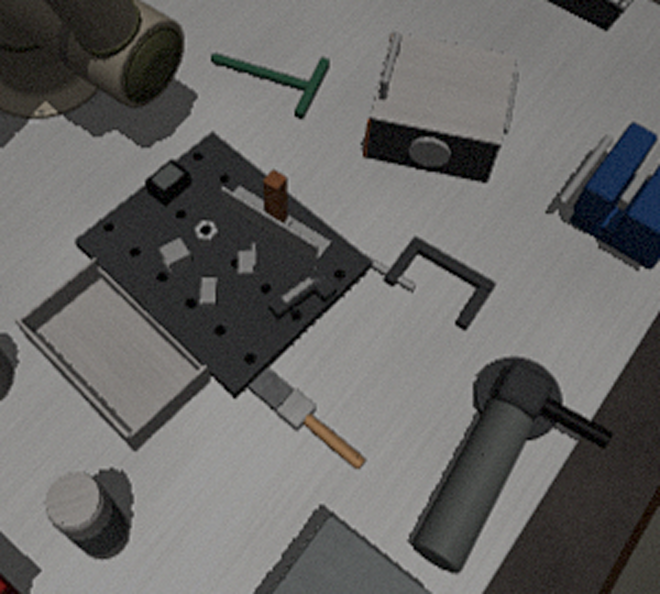

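View pics/sd.png

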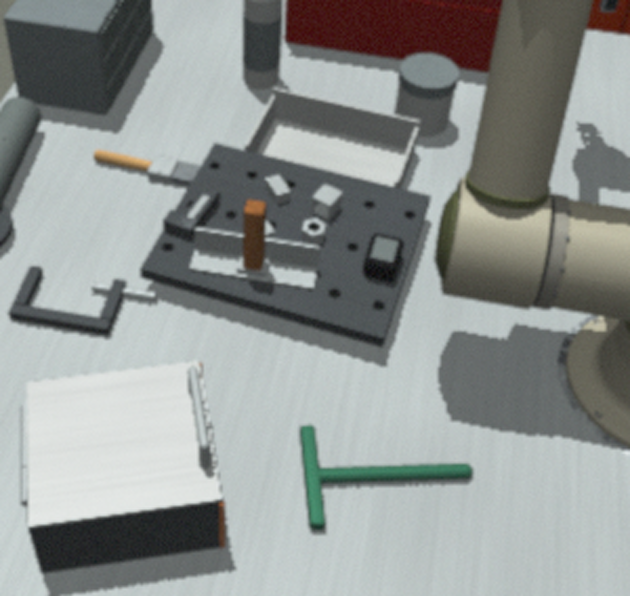

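```bash
cat > m2.py <<'E'
from h import *
for k,(x,y) in dict(a=(213,133),b=(80,243),c=(237,396),d=(370,260)).items(): print('plate corner',k,np.round(at_z('scene',(x/2.2+130,y/2.2+80),45)))
for k,(x,y) in dict(a=(147,245),b=(383,341),c=(430,197),d=(216,147)).items(): print('plate corner side',k,np.round(at_z('side',(x/2.1+150,y/2.1+100),45)))
for n in ['scene','side']:
    P=cloud(n,np.load(f'{n}1.npy')).reshape(-1,3)
    def rect(m,t):
        Q=P[m]; r=cv2.minAreaRect(Q[:,:2].astype(np.float32)); print(n,t,len(Q),np.round(r[0]),np.round(r[1]),round(r[2],1),np.round(np.median(Q[:,2])))
    near=lambda x,y,r:np.hypot(P[:,0]-x,P[:,1]-y)<r
    z=P[:,2]
    rect(near(540,-25,105)&(z>75)&(z<97),'blade'); rect(near(540,-25,40)&(z>105)&(z<175),'grip')
    rect(near(540,-25,40)&(z>158)&(z<175),'griptop')
    rect(near(600,315,150)&(z>95)&(z<112),'cover'); rect(near(530,275,80)&(z>125)&(z<160),'handle')
    rect(near(460,-160,35)&(z>65)&(z<85),'tube');rect(near(528,-176,30)&(z>57)&(z<85),'bar');rect(near(471,-98,25)&(z>57)&(z<85),'nut');rect(near(548,-90,33)&(z>54)&(z<78),'angle')
    rect(near(625,-90,60)&(z>55)&(z<90),'square');rect(near(370,-67,50)&(z>60)&(z<90),'tape')
    rect(near(507,-107,200)&(z>40)&(z<50),'plate');rect(near(470,-310,90)&(z>-3)&(z<10),'tray')
    rect(near(470,-310,200)&(z>50)&(z<72)&(P[:,1]<-255),'traywalls')
    rect(near(391,248,130)&(z>10)&(z<40),'hammer')
E
python3 m2.py
```

```text
plate corner a [352.  50.  45.]
plate corner b [ 330. -223.   45.]
plate corner c [ 662. -261.   45.]
plate corner d [681.  16.  45.]
plate corner side a [686. -25.  45.]
plate corner side b [346.  59.  45.]
plate corner side c [ 316. -221.   45.]
plate corner side d [ 648. -250.   45.]
scene blade 206 [533. -44.] [ 77. 159.] 73.4 87.0
scene grip 167 [535. -19.] [26. 28.] 2.2 148.0
scene griptop 64 [535. -19.] [24. 27.] 6.1 164.0
scene cover 2431 [609. 314.] [208. 188.] 22.8 105.0
scene handle 99 [527. 274.] [ 12. 104.] 23.4 148.0
scene tube 108 [ 461. -157.] [34. 33.] 67.5 74.0
scene bar 92 [ 535. -171.] [22. 39.] 39.9 64.0
scene nut 78 [468. -98.] [29. 30.] 42.5 65.0
scene angle 20 [553. -90.] [ 3. 32.] 39.1 70.0
scene square 318 [642. -83.] [ 70. 109.] 7.5 66.0
scene tape 239 [368. -70.] [59. 46.] 82.8 76.0
scene plate 6303 [ 499. -116.] [310. 342.] 83.7 45.0
scene tray 2120 [ 470. -321.] [155. 178.] 84.5 4.0
scene traywalls 438 [ 487. -371.] [270. 230.] 0.3 58.0
scene hammer 271 [339. 228.] [147. 130.] 16.7 17.0
side blade 283 [533. -22.] [169.  39.] 1.7 84.0
side grip 218 [533. -17.] [29. 27.] 89.8 143.0
side griptop 68 [532. -18.] [26. 25.] 87.6 164.0
side cover 6067 [608. 312.] [209. 185.] 22.8 104.0
side handle 233 [524. 277.] [ 12. 106.] 23.4 147.0
side tube 99 [ 458. -158.] [41. 30.] 67.3 74.0
side bar 83 [ 533. -171.] [23. 45.] 40.9 64.0
side nut 88 [466. -98.] [35. 31.] 79.1 64.0
side angle 1 [525. -89.] [0. 0.] 0.0 55.0
side square 288 [620. -85.] [95. 82.] 64.2 65.0
side tape 288 [365. -69.] [66. 44.] 86.3 75.0
side plate 5574 [ 498. -117.] [312. 341.] 84.0 44.0
side tray 939 [ 467. -333.] [100. 179.] 83.9 3.0
side traywalls 504 [ 456. -351.] [291. 191.] 0.0 57.0
side hammer 696 [337. 231.] [145. 128.] 16.4 16.0
```

```bash
cat > m3.py <<'E'
from h import *
S=lambda x,y:(x/2.2+130,y/2.2+80); D=lambda x,y:(x/2.1+150,y/2.1+100)
print('blade top scene',at_z('scene',S(222,187),90),at_z('scene',S(330,240),90))
print('blade top side',at_z('side',D(195,230),90),at_z('side',D(320,247),90))
print('foot side',at_z('side',D(191,271),50),at_z('side',D(315,287),50))
for p in [(270,305),(285,318),(335,285),(310,275)]: print('square',at_z('scene',S(*p),55))
for p in [(97,262),(208,368),(135,447),(22,322)]: print('tray',at_z('scene',S(*p),55))
P=cloud('side',np.load('side1.npy')).reshape(-1,3)
m=(P[:,2]>75)&(P[:,2]<95)&(np.abs(P[:,0]-533)<110)&(P[:,1]>-75)&(P[:,1]<10)&(abs(P[:,0]-533)>22)
print(cv2.fitLine(P[m][:,:2].astype(np.float32),cv2.DIST_HUBER,0,.01,.01).ravel(),P[m].min(0),P[m].max(0))
m=(P[:,2]>45.5)&(P[:,2]<56)&(np.abs(P[:,0]-533)<110)&(P[:,1]>-45)&(P[:,1]<30)
print(cv2.minAreaRect(P[m][:,:2].astype(np.float32)))
E
python3 m3.py
```

```text
blade top scene [452.08212977 -40.30161733  90.        ] [630.00942181 -14.53619561  90.        ]
blade top side [616.75789738 -28.04833531  90.        ] [448.02368701 -39.46263917  90.        ]
foot side [612.41355036  10.15073533  50.        ] [445.42920147  -3.91792272  50.        ]
square [ 615.94605715 -132.96752576   55.        ]
square [ 644.7222674  -135.63634843   55.        ]
square [668.52124171 -51.89768675  55.        ]
square [631.05789164 -61.05756271  55.        ]
tray [ 377.66334484 -233.32702408   55.        ]
tray [ 609.22739801 -256.95419085   55.        ]
tray [ 606.27960463 -395.45951789   55.        ]
tray [ 362.99109669 -364.80944002   55.        ]
[ 9.9894953e-01  4.5823418e-02  5.2942725e+02 -3.5108597e+01] [448.91009497 -43.63131765  75.01569635] [617.85077983 -27.48390613  93.6684781 ]
((532.3902587890625, -4.878387451171875), (218.85317993164062, 72.47147369384766), 0.957882821559906)
```

>>> send_rows --targets '[{"offset": [2.5,3.1,0.2],"spin": 0},{"offset": [5,6.1,0.4],"spin": 0},{"offset": [7.6,9.2,0.6],"spin": 0},{"offset": [10.1,12.3,0.8],"spin": 0},{"offset": [12.7,15.3,1],"spin": 0},{"offset": [15.3,18.4,1.2],"spin": 0},{"offset": [17.8,21.5,1.4],"spin": 0},{"offset": [20.4,24.5,1.6],"spin": 0}]' --grip 0.8

```text
time_s: 2.27
eef_pos: [331.5, -262.7, 247.6]
ee_rot: [0.0, 0.993, 0.121, 0.0]
force: [0.9, -0.7, -0.7]
grip_width: 0.803
grip_force: 0.0
```

>>> send_rows --targets '[{"offset": [2.5,3.1,-0.1],"spin": -0.02},{"offset": [5,6.1,-0.2],"spin": -0.05},{"offset": [7.6,9.2,-0.3],"spin": -0.08},{"offset": [10.1,12.3,-0.4],"spin": -0.1},{"offset": [12.7,15.3,-0.6],"spin": -0.12},{"offset": [15.3,18.4,-0.7],"spin": -0.15},{"offset": [17.8,21.5,-0.7],"spin": -0.175},{"offset": [20.25,24.4,-0.8],"spin": -0.175}]'

```text
time_s: 2.93
eef_pos: [534.2, -18.3, 239.4]
ee_rot: [0.0, 0.999, 0.034, 0.0]
force: [0.1, -0.8, 0.0]
grip_width: 0.801
grip_force: 0.0
```

```bash
cat > m4.py <<'E'
from h import *
s=ctrl.sense(); print(np.round(s['eef_pos'],1),s['joints'].round(2))
I,D=ctrl.capture('wrist'); cv2.imwrite('pics/w1.png',I[:,:,::-1]); np.save('w1.npy',D)
P=cloud('wrist',D).reshape(-1,3); z=P[:,2]
def rect(m,t):
    Q=P[m]; r=cv2.minAreaRect(Q[:,:2].astype(np.float32)) if len(Q) else 0; print(t,len(Q),r,np.median(z[m]))
b=(abs(P[:,0]-534)<120)&(abs(P[:,1]+20)<60)
rect(b&(z>155)&(z<175),'griptop'); rect(b&(z>84)&(z<97),'blade'); rect(b&(z>47)&(z<55)&(P[:,1]>-40),'foot')
E
python3 m4.py
```

```text
[534.2 -18.3 239.4] [-0.25  0.33  1.46  0.    1.36  1.25]
griptop 1012 ((537.7581176757812, -15.190794944763184), (26.589017868041992, 25.501562118530273), 3.858872413635254) 163.1206134280888
blade 782 ((538.504638671875, -18.495655059814453), (167.8020477294922, 32.550621032714844), 2.806490659713745) 88.39681789159081
foot 2653 ((537.9219970703125, -12.469715118408203), (169.358154296875, 35.08793258666992), 3.0214905738830566) 48.60580752929286
```

View pics/w1.png

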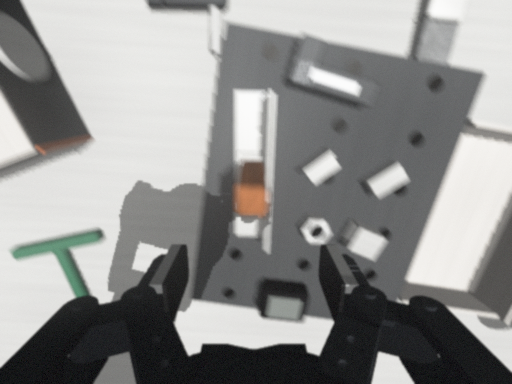

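>>> send_rows --targets '[{"offset": [0.2,0.2,-3],"spin": -0.01},{"offset": [0.25,0.2,-6],"spin": -0.015},{"offset": [0.25,0.2,-9],"spin": -0.015},{"offset": [0.25,0.2,-11],"spin": -0.015},{"offset": [0.25,0.2,-12.4],"spin": -0.015},{"offset": [0.25,0.2,-12.4],"spin": -0.015}]'

```text
time_s: 3.48
eef_pos: [534.3, -18.2, 112.5]
ee_rot: [-0.001, 1.0, 0.027, -0.003]
force: [-0.3, -0.0, -0.3]
grip_width: 0.8
grip_force: 0.0
```

>>> send_rows --targets '[{"offset": [0,0,0],"spin": 0},{"offset": [0,0,0],"spin": 0},{"offset": [0,0,0],"spin": 0},{"offset": [0,0,0],"spin": 0},{"offset": [0,0,0],"spin": 0},{"offset": [0,0,0],"spin": 0},{"offset": [0,0,0],"spin": 0},{"offset": [0,0,0],"spin": 0}]' --grip 0 --squeeze 70

```text
time_s: 4.15
eef_pos: [536.4, -18.9, 116.6]
ee_rot: [0.001, 1.0, 0.027, 0.001]
force: [-1.0, -2.2, 6.7]
grip_width: 0.297
grip_force: 69.4
```

>>> send_rows --targets '[{"offset": [0,0,0.2],"spin": 0},{"offset": [-0.6,0,0.2],"spin": -0.05},{"offset": [-1.2,0.1,0.2],"spin": -0.1},{"offset": [-1.8,0.2,0.2],"spin": -0.16},{"offset": [-2.3,0.2,0.2],"spin": -0.16},{"offset": [-2.3,0.2,0.2],"spin": -0.16}]'

```text
time_s: 4.65
eef_pos: [511.8, -16.3, 117.1]
ee_rot: [-0.0, 0.999, -0.052, -0.001]
force: [-0.3, 0.0, -2.1]
grip_width: 0.296
grip_force: 68.7
```

```bash
cat > m5.py <<'E'
from h import *
s=ctrl.sense(); print(np.round(s['eef_pos'],1),s['ee_rot'],s['force'])
I,D=ctrl.capture('side'); cv2.imwrite('pics/s2.png',cv2.resize(I[120:300,180:400,::-1],None,fx=3,fy=3)); np.save('s2.npy',D)
P=cloud('side',D).reshape(-1,3)
m=(P[:,2]>75)&(P[:,2]<97)&(np.abs(P[:,0]-513)<110)&(P[:,1]>-75)&(P[:,1]<10)
l=cv2.fitLine(P[m][:,:2].astype(np.float32),cv2.DIST_HUBER,0,.01,.01).ravel(); print(np.degrees(np.arctan2(l[1],l[0])),l,np.percentile(P[m],[1,99],axis=0))
E
python3 m5.py
```

```text
[511.8 -16.3 117.1] [-1.70511433e-04  9.98638129e-01 -5.21679623e-02 -6.01344334e-04] [-0.3083588   0.03701703 -2.07202165]
-6.113888 [ 9.9431217e-01 -1.0650509e-01  5.0202304e+02 -3.0242193e+01] [[ 4.23406340e+02 -4.26753637e+01  7.53126100e+01]
 [ 5.88385285e+02  1.45792465e-02  9.55264386e+01]]
```

View pics/s2.png

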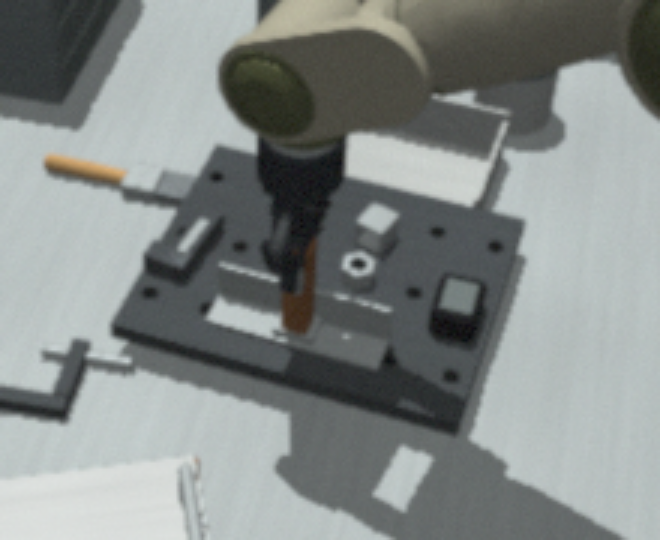

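>>> send_rows --targets '[{"offset": [-0.1,-1,0],"spin": 0},{"offset": [-0.2,-2,0],"spin": 0},{"offset": [-0.3,-3,0],"spin": 0},{"offset": [-0.4,-4,0],"spin": 0},{"offset": [-0.5,-5,0],"spin": 0},{"offset": [-0.6,-6,0],"spin": 0},{"offset": [-0.7,-7,0],"spin": 0},{"offset": [-0.8,-8,0],"spin": 0}]'

```text
time_s: 5.37
eef_pos: [504.5, -97.5, 117.3]
ee_rot: [-0.0, 0.999, -0.053, -0.0]
force: [-0.1, 1.0, -3.1]
grip_width: 0.296
grip_force: 68.9
```

>>> send_rows --targets '[{"offset": [-0.1,-0.9,0],"spin": 0},{"offset": [-0.2,-1.8,0],"spin": 0},{"offset": [-0.3,-2.7,0],"spin": 0},{"offset": [-0.4,-3.5,0],"spin": 0},{"offset": [-0.5,-4.3,0],"spin": 0},{"offset": [-0.5,-5.1,0],"spin": 0},{"offset": [-0.6,-6,0],"spin": 0},{"offset": [-0.6,-6,0],"spin": 0}]'

```text
time_s: 6.03
eef_pos: [498.8, -158.3, 117.4]
ee_rot: [0.001, 0.999, -0.054, 0.0]
force: [-0.2, 0.1, -3.7]
grip_width: 0.293
grip_force: 69.2
```

```bash
cat > m6.py <<'E'
from h import *
import sys
n=sys.argv[1]
s=ctrl.sense(); print(np.round(s['eef_pos'],1),s['force'])
I,D=ctrl.capture('scene'); J=cv2.resize(I[130:290,120:300,::-1],None,fx=2.2,fy=2.2)
W,D=ctrl.capture('wrist'); 
a=cv2.resize(W[:,:,::-1],(460,352)); 
J=J[:352,:330]; J=cv2.copyMakeBorder(J,0,352-J.shape[0],0,0,0)
cv2.imwrite(f'pics/{n}.png',np.hstack([J,a]))
E
python3 m6.py a1
```

```text
[ 498.8 -158.3  117.4] [-0.17392783  0.05204879 -3.71727785]
```

View pics/a1.png

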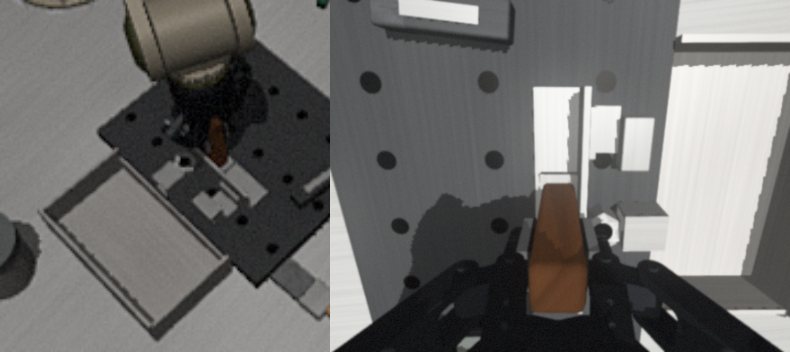

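>>> send_rows --targets '[{"offset": [-0.1,-1,0],"spin": 0},{"offset": [-0.2,-2,0],"spin": 0},{"offset": [-0.3,-3,0],"spin": 0},{"offset": [-0.4,-4,0],"spin": 0},{"offset": [-0.5,-5,0],"spin": 0},{"offset": [-0.6,-6,0],"spin": 0},{"offset": [-0.7,-7,0],"spin": 0},{"offset": [-0.8,-7.8,0],"spin": 0}]'

```text
time_s: 6.8
eef_pos: [490.7, -235.7, 117.4]
ee_rot: [-0.0, 0.999, -0.053, 0.0]
force: [0.9, 1.9, -3.2]
grip_width: 0.295
grip_force: 69.4
```

>>> send_rows --targets '[{"offset": [0,0,0],"spin": 0},{"offset": [0,0,0],"spin": 0},{"offset": [0,0,0],"spin": 0}]'

```text
time_s: 7.05
eef_pos: [490.6, -234.3, 117.2]
ee_rot: [-0.0, 0.999, -0.053, -0.0]
force: [-1.0, 0.8, -3.3]
grip_width: 0.294
grip_force: 69.6
```

```bash
python3 m6.py a2
```

```text
[ 490.6 -234.3  117.2] [-1.00288668  0.76376584 -3.31619694]
```

View pics/a2.png

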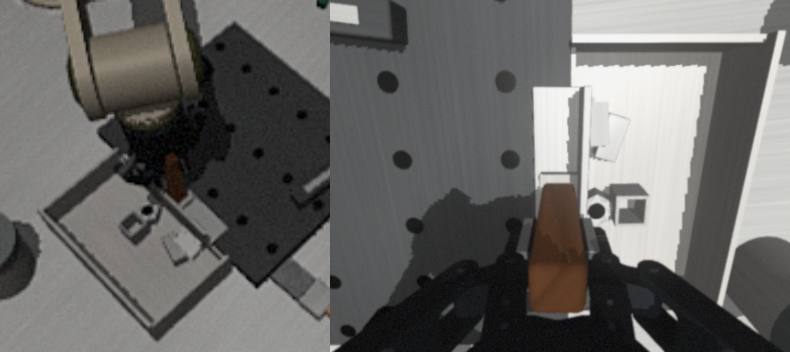

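>>> send_rows --targets '[{"offset": [-0.1,-0.7,0],"spin": 0},{"offset": [-0.1,-1.3,0],"spin": 0},{"offset": [-0.1,-1.3,0],"spin": 0},{"offset": [0.1,1,0.1],"spin": 0},{"offset": [0.4,4,0.3],"spin": 0},{"offset": [0.7,7,0.3],"spin": 0},{"offset": [1,10,0.3],"spin": 0},{"offset": [1,10,0.3],"spin": 0}]'

```text
time_s: 7.82
eef_pos: [500.7, -130.3, 120.3]
ee_rot: [-0.001, 0.999, -0.051, -0.0]
force: [-0.2, -0.2, -2.9]
grip_width: 0.294
grip_force: 70.4
```

```bash
python3 m6.py a3; python3 - <<'E'
from h import *
I,D=ctrl.capture('wrist');P=cloud('wrist',D)
for n in ['tube_stub','bar_end','hex_nut','angle_end']:
    for r in ctrl.place_of('wrist',n)[:2]:
        u,v=np.round(r['uv']).astype(int); q=P[v-2:v+3,u-2:u+3].reshape(-1,3); print(n,round(r['conf'],2),u,v,np.nanmedian(q,axis=0).round())
E
```

```text
[ 500.7 -130.3  120.3] [-0.16739466 -0.15649903 -2.8952261 ]
tube_stub 0.63 448 220 [ 455. -311.   10.]
bar_end 0.9 439 150 [ 528. -281.   36.]
hex_nut 0.89 402 226 [ 461. -262.   24.]
angle_end 0.64 425 125 [ 546. -280.   16.]
```

View pics/a3.png

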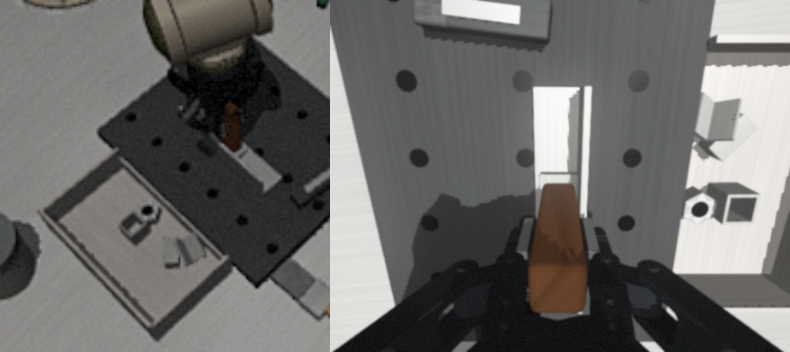

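>>> send_rows --targets '[{"offset": [0.2,2.5,0],"spin": 0},{"offset": [0.5,5,0],"spin": 0},{"offset": [0.8,7.5,0],"spin": 0},{"offset": [1.1,10,0],"spin": 0},{"offset": [1.2,11.2,0],"spin": 0},{"offset": [1.2,11.2,-0.2],"spin": 0},{"offset": [1.2,11.2,-0.45],"spin": 0},{"offset": [1.2,11.2,-0.45],"spin": 0}]'

```text
time_s: 8.83
eef_pos: [513.0, -23.5, 116.4]
ee_rot: [-0.0, 0.999, -0.054, 0.0]
force: [-1.7, 4.2, 5.3]
grip_width: 0.301
grip_force: 71.8
```

>>> send_rows --targets '[{"offset": [0,0,0],"spin": 0},{"offset": [0,0,0],"spin": 0}]'

```text
time_s: 9.0
eef_pos: [513.0, -23.5, 116.4]
ee_rot: [-0.0, 0.999, -0.054, 0.0]
force: [-2.9, 3.7, 4.8]
grip_width: 0.293
grip_force: 71.7
```

>>> send_rows --targets '[{"offset": [0,0,0],"spin": 0},{"offset": [0,0,0],"spin": 0},{"offset": [0,0,0],"spin": 0},{"offset": [0,0,0],"spin": 0},{"offset": [0,0,0],"spin": 0},{"offset": [0,0,0],"spin": 0}]' --grip 0.8

```text
time_s: 9.5
eef_pos: [512.7, -22.6, 115.8]
ee_rot: [0.0, 0.999, -0.053, -0.0]
force: [-0.0, -0.5, -1.0]
grip_width: 0.797
grip_force: 0.0
```

>>> send_rows --targets '[{"offset": [0,0,3],"spin": 0},{"offset": [0,0,6.5],"spin": 0},{"offset": [0,0,10],"spin": 0.1},{"offset": [0,1,12],"spin": 0.22},{"offset": [0,4,12.5],"spin": 0.34},{"offset": [0,7,12.5],"spin": 0.46},{"offset": [0,10,12.5],"spin": 0.58},{"offset": [0,13,12.5],"spin": 0.7}]'

```text
time_s: 10.17
eef_pos: [512.5, 108.8, 241.0]
ee_rot: [0.0, 0.955, 0.295, 0.0]
force: [0.8, -0.6, 0.4]
grip_width: 0.8
grip_force: 0.0
```

>>> send_rows --targets '[{"offset": [-0.5,2,0],"spin": 0.12},{"offset": [-1,4,0],"spin": 0.24},{"offset": [-1.5,6,0],"spin": 0.36},{"offset": [-2,8,0],"spin": 0.48},{"offset": [-2,10,0],"spin": 0.6},{"offset": [-1,12,0],"spin": 0.72},{"offset": [0,14,0],"spin": 0.84},{"offset": [0.5,16,0],"spin": 0.96}]'

```text
time_s: 10.83
eef_pos: [518.3, 268.5, 240.7]
ee_rot: [0.0, 0.711, 0.703, 0.0]
force: [0.0, 0.1, 0.0]
grip_width: 0.802
grip_force: 0.0
```

>>> send_rows --targets '[{"offset": [0.5,0.4,0.5],"spin": 0.12},{"offset": [0.8,0.8,1],"spin": 0.24},{"offset": [0.8,0.8,1],"spin": 0.36},{"offset": [0.8,0.8,1],"spin": 0.415},{"offset": [0.8,0.8,1],"spin": 0.415}]' --grip 0.7

```text
time_s: 11.25
eef_pos: [525.7, 275.6, 250.6]
ee_rot: [-0.0, 0.552, 0.834, -0.0]
force: [1.1, -0.1, 0.4]
grip_width: 0.699
grip_force: 0.0
```

```bash
cat > m7.py <<'E'
from h import *
s=ctrl.sense(); q=s['ee_rot']; print(np.round(s['eef_pos'],1),s['joints'].round(2),np.degrees(2*np.arctan2(q[2],q[1])))
I,D=ctrl.capture('wrist'); cv2.imwrite('pics/w7.png',I[:,:,::-1]); P=cloud('wrist',D).reshape(-1,3); z=P[:,2]
m=(z>135)&(z<160)&(np.hypot(P[:,0]-526,P[:,1]-276)<80); Q=P[m]; print(len(Q),cv2.minAreaRect(Q[:,:2].astype(np.float32)),np.percentile(Q[:,2],[5,50,95]))
for r in ctrl.place_of('wrist','cover_handle')[:2]: print(r,at_z('wrist',r['uv'],143))
m=(z>95)&(z<112)&(P[:,0]>480); Q=P[m]; print('cover',len(Q),cv2.minAreaRect(Q[:,:2].astype(np.float32)),np.median(Q[:,2]))
E
python3 m7.py
```

```text
[525.7 275.6 250.6] [ 0.29  0.46  1.24 -0.    1.44 -0.11] 112.92496528696687
1493 ((525.6170043945312, 276.780029296875), (11.420510292053223, 103.77313232421875), 23.063472747802734) [144.25963694 147.39272905 148.9415154 ]
{'uv': [251.7, 192.5], 'conf': 0.58} [525.01899995 276.11813567 143.        ]
cover 32748 ((611.7288818359375, 203.2526397705078), (249.988037109375, 452.57122802734375), 2.478748083114624) 104.34435877142272
```

View pics/w7.png

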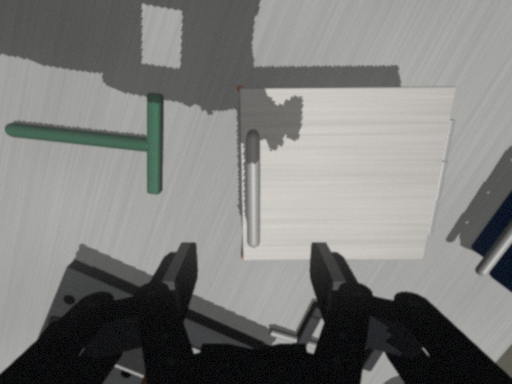

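>>> send_rows --targets '[{"offset": [0,0.1,-3],"spin": 0},{"offset": [0,0.1,-6],"spin": 0},{"offset": [0,0.1,-9],"spin": 0},{"offset": [0,0.1,-11.3],"spin": 0},{"offset": [0,0.1,-12.4],"spin": 0},{"offset": [0,0.1,-12.4],"spin": 0}]'

```text
time_s: 11.85
eef_pos: [524.7, 276.1, 124.6]
ee_rot: [-0.001, 0.554, 0.833, -0.002]
force: [-0.1, -0.4, 0.2]
grip_width: 0.698
grip_force: 0.0
```

>>> send_rows --targets '[{"offset": [0,0,0],"spin": 0},{"offset": [0,0,0],"spin": 0},{"offset": [0,0,0],"spin": 0},{"offset": [0,0,0],"spin": 0},{"offset": [0,0,0],"spin": 0},{"offset": [0,0,0],"spin": 0},{"offset": [0,0,0],"spin": 0},{"offset": [0,0,0],"spin": 0}]' --grip 0 --squeeze 50

```text
time_s: 12.52
eef_pos: [525.0, 276.2, 128.2]
ee_rot: [-0.0, 0.553, 0.833, -0.001]
force: [-8.5, -4.0, 9.3]
grip_width: 0.118
grip_force: 49.0
```

>>> send_rows --targets '[{"offset": [0.2,0.1,0.8],"spin": 0},{"offset": [0.4,0.2,1.6],"spin": 0},{"offset": [0.7,0.3,2.4],"spin": 0},{"offset": [0.95,0.4,3.2],"spin": 0},{"offset": [1.25,0.5,4.0],"spin": 0},{"offset": [1.6,0.7,4.7],"spin": 0},{"offset": [2.0,0.85,5.45],"spin": 0},{"offset": [2.4,1.0,6.2],"spin": 0}]'

```text
time_s: 13.18
eef_pos: [547.2, 285.7, 189.3]
ee_rot: [-0.002, 0.553, 0.833, -0.003]
force: [-16.2, -5.7, 6.0]
grip_width: 0.12
grip_force: 48.9
```

>>> send_rows --targets '[{"offset": [0.3,0.1,0.8],"spin": 0},{"offset": [0.75,0.3,1.5],"spin": 0},{"offset": [1.25,0.5,2.15],"spin": 0},{"offset": [1.75,0.75,2.8],"spin": 0},{"offset": [2.3,0.95,3.4],"spin": 0},{"offset": [2.85,1.2,4.0],"spin": 0},{"offset": [3.45,1.45,4.55],"spin": 0},{"offset": [4.05,1.7,5.1],"spin": 0}]'

```text
time_s: 13.85
eef_pos: [588.9, 303.7, 241.9]
ee_rot: [-0.001, 0.553, 0.833, -0.001]
force: [-8.7, -1.5, 5.0]
grip_width: 0.116
grip_force: 48.7
```

>>> send_rows --targets '[{"offset": [0.65,0.3,0.5],"spin": 0},{"offset": [1.3,0.55,1.0],"spin": 0},{"offset": [1.95,0.85,1.4],"spin": 0},{"offset": [2.6,1.1,1.85],"spin": 0},{"offset": [2.6,1.1,1.85],"spin": 0},{"offset": [2.6,1.1,1.85],"spin": 0},{"offset": [2.6,1.1,1.85],"spin": 0}]'

```text
time_s: 14.43
eef_pos: [615.2, 315.0, 260.5]
ee_rot: [-0.0, 0.553, 0.833, 0.0]
force: [-7.9, -0.6, 7.2]
grip_width: 0.115
grip_force: 50.6
```

```bash
cat > m8.py <<'E'
from h import *
s=ctrl.sense(); print(np.round(s['eef_pos'],1),s['force'])
out=[]
H=np.array([525.5+173.2,276.5+73.1]); u=np.array([.921,.389])
for n in ['scene','side']:
    I,D=ctrl.capture(n); out.append(cv2.resize(I[40:250,230:430,::-1] if n=='scene' else I[174:384,130:330,::-1],(390,410)))
    P=cloud(n,D).reshape(-1,3); rel=P[:,:2]-H; a=-rel@u; l=rel@np.array([-u[1],u[0]]); z=P[:,2]-103
    m=(a>15)&(a<120)&(abs(l)<85)&(z>10)&(abs(np.degrees(np.arctan2(z,a))-50)<14)
    p=np.polyfit(a[m],z[m],1); r=z[m]-np.polyval(p,a[m]); k=abs(r)<8; p=np.polyfit(a[m][k],z[m][k],1); print(n,k.sum(),np.degrees(np.arctan(p[0])),p[1])
cv2.imwrite('pics/end.png',np.hstack(out))
b=np.array(s['eef_pos'])+[0,0,16]; print('bar angle',np.degrees(np.arctan2(b[2]-101,-(b[:2]-H)@u))-12.6,np.hypot(b[2]-101,(b[:2]-H)@u))
E
python3 m8.py
```

```text
[615.2 315.  260.5] [-7.86679784 -0.60125323  7.19080344]
scene 525 52.45063290578311 -0.3088075249949314
side 1315 51.885246352606934 -1.4291556033687618
bar angle 50.172528294825135 197.38240512842407
```

View pics/end.png

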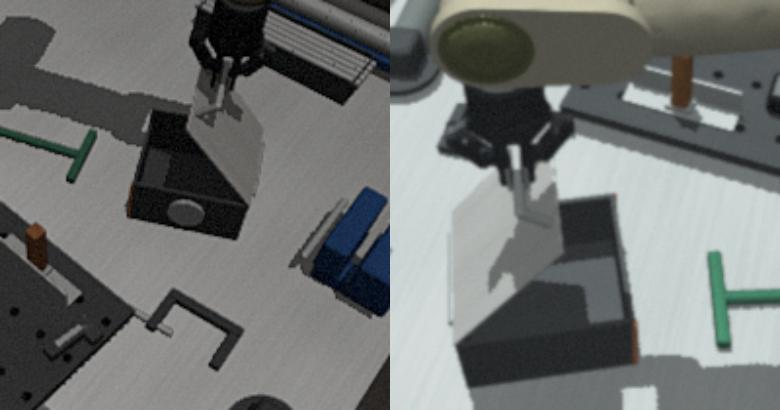

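>>> send_rows --targets '[{"offset": [-0.15,-0.05,-0.1],"spin": 0},{"offset": [-0.3,-0.1,-0.2],"spin": 0},{"offset": [-0.3,-0.1,-0.2],"spin": 0},{"offset": [-0.3,-0.1,-0.2],"spin": 0},{"offset": [-0.3,-0.1,-0.2],"spin": 0},{"offset": [-0.3,-0.1,-0.2],"spin": 0},{"offset": [-0.3,-0.1,-0.2],"spin": 0},{"offset": [-0.3,-0.1,-0.2],"spin": 0}]'

```text
time_s: 15.2
eef_pos: [612.3, 313.8, 258.7]
ee_rot: [-0.0, 0.553, 0.833, 0.0]
force: [-8.6, -0.1, 8.8]
grip_width: 0.116
grip_force: 50.7
```

```bash
python3 m8.py; python3 -c "
from rig import ctrl
s=ctrl.sense();print(abs(s['dq']).max(),s['grip_force'],s['time_s'])
print(ctrl.finish_job())"
```

```text
[612.3 313.8 258.7] [-8.59455691 -0.12335566  8.77781852]
scene 538 52.01436583388721 -1.6314388308436085
side 1286 51.2885801676803 -2.3390322831304653
bar angle 49.100526006169126 197.32233120091018
0.0013173976554063777 50.663641691207886 15.3
the job is handed in; nothing more can be done
None
```

I swept all four offcuts into the tray with the scraper and stood it back on the plate. The cover is held steady at about 50° (estimates run from 49° to 52°), and I handed the job in at 15.3 s.

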